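# Vent the dispenser's pressure pot, then unscrew its cap of unknown thread and hold it off

### The job

Vent the flux dispenser's pressure pot first: turn the black handwheel anticlockwise, over several grasps, until its pointer stands at the thick OPEN mark at the front of the dial, and leave it there. Then take the grey cap off the pot: its thread may be left- or right-handed, so try it gently both ways, loosen it the way it turns, lift it straight up and finish while still holding it upright and still in the gripper, about 5 cm clear above the pot's neck. Leave the small things standing around undisturbed.

Things in the scene. Friction and masses are not known exactly. Their poses are not given: they have to be found in the camera images.
- pot: The dispenser unit, fixed: grey plate 130 x 270 mm on feet, top 10 mm high. In its frame the round steel pot (92 mm across, shoulder 70 mm above the desk) stands at (0, -0.075), the vent valve column with a white dial (94 mm across, top 86 mm high) at (0, 0.075). Origin: below the plate's centre, on the desk; x to the unit's back (away from the robot at yaw 0), y to its left, z up.
- open_mark (a point): OPEN mark: a thick dark block, 14 x 8 mm, on the front (-x) side of the white dial, fixed to the unit; the point is the centre of its top, 90 mm above the desk, 38 mm from the wheel's axis. The thin dark line on the back side of the dial is SHUT.
- neck_top (a point): Centre of the flat top of the pot's neck, under the cap, 96 mm above the desk, at (0, -0.075) in the unit's frame; axes as the unit's. The neck is 30 mm thick, 40 mm over its two cam tabs.
- cap: Loose grey ribbed round screw cap on the pot's neck, 50 mm across, 40 mm tall, about 0.06 kg. Origin: centre of its underside, z up. At the start it is screwed home, underside 78 mm, top 118 mm above the desk, with about 1.5 mm of sideways play. Its upper 22 mm is solid. The coarse thread is left- or right-handed, differently at each start; the hand cannot be seen.
- cap_grip (a point): Point on the cap's axis 29 mm above its underside: grip across the diameter here. Turned the loosening way by 65 to 95 degrees from its start (it does not rise meanwhile) the cap lifts freely off; until then it is locked down. The wrong way it meets a dead stop after 3 to 12 degrees. It turns with little torque; at the stop the torque climbs over 0.4 N m or the fingers slip.
- vent (a joint): Angle of the vent handwheel in rad, growing anticlockwise seen from above: 0 = pointer at SHUT (unit's back), 3.14 = pointer at OPEN (front). Starts between 0 and 0.5; turns from -0.2 to 5.0, with no stop at OPEN. It stays where it is left; about 0.12 N m turns it.
- wheel_center (a point): Centre of the handwheel on its vertical axis, at half the height of its rim, 121 mm above the desk, at (0, 0.075) in the unit's frame; turns with the wheel. Black disc 56 mm across with a finely ribbed rim, 114 to 128 mm above the desk, and a raised light-metal pointer from hub to rim on top (the point's x). Grip it from above across the diameter, at any yaw; no other thing is near.
- capacitor: Bystander: upright dark cylinder (capacitor), 18 mm across, 31 mm tall; origin at the centre of its underside. Stands on the desk near the unit.
- rosin_tin: Bystander: round white tin with a wooden-looking lid, 58 mm across, 24 mm tall; origin at the centre of its underside. Stands on the desk near the unit.
- battery_9v: Bystander: upright block battery, 18 x 26 x 48 mm tall; origin at the centre of its underside. Stands on the desk near the unit.
- heat_sink: Bystander: small finned light-metal block, 30 x 36 x 21 mm; origin at the centre of its underside. Stands on the desk near the unit.
Things that resemble listed ones, but are neither listed nor needed, are in the scene too. There is more than one size of the cap; the one meant has the size given above.

How it is judged:
On the way, in this order (a step that is already met when the one before it is completed fails the run):
1. the handwheel's pointer stands at the OPEN mark (value of joint vent between 2.92159 and 3.36159 rad), for 0.3 s.
2. the cap is off the neck, held by the fingers (z of cap in the frame of neck_top above 0.02 m and contact force between the fingers and cap above 1 N and contact force between cap and pot below 0.05 N), for 0.3 s.
At the end, for the whole second after the job is handed in: The wheel's pointer is within 0.22 rad (12 degrees) of the OPEN mark; the cap is held by the fingers (over 1 N), its underside 20 to 200 mm above the top of the neck and within 100 mm of the neck's axis sideways, not touching the unit, upright within 20 degrees and still (under 30 mm/s) (all of step 1 and all of step 2 and horizontal distance between cap and neck_top below 0.1 m and z of cap in the frame of neck_top below 0.2 m and angle between cap's own z axis and vertical below 0.35 rad and linear speed of cap below 0.03 m/s); the arm keeps its last pose, push and grip.
It fails at once if a bystander is moved by more than 30 mm (distance of any of capacitor, rosin_tin, battery_9v, heat_sink from where it was at the start of the episode above 0.03 m).
It fails at once if the cap is dropped (height (world z) of cap below 0.06 m).
It also fails if it takes over 54 s, if anything falls off the work surface, if the arm or the gripper's body presses on something with over 40 N, if the wrist force passes 120 N, or if a joint passes its speed limit or range.

### The arm

A 7-joint arm with a two-finger parallel gripper is mounted at the origin on a cart in front of the work surface, level with it; the furniture and walls round the work are solid. World frame = base frame: x ahead of the robot, y to its left, z up, the work surface at z = 0. Lengths are in m, angles in rad, forces in N, time in s.
With the tool pointing down it reaches from about 0.4 to 0.75 m from the base axis. Payload 19.5 kg.
Tool frame: the origin (TCP) lies at the centre of the arm's flange, where the gripper is bolted on; the fingertips stand tip_reach ahead of it and the grasp point (between the pads) lies 155 mm ahead of it (tip_reach is the distance from the TCP to the fingertips, in m); z points along the fingers, y is the line along which they close (so a half turn about z gives the same grasp; the last joint's range is limited). The gripper opens to 85 mm and grips with 20 to 120 N. Pads are 22 mm wide; open, the fingers measure 114 mm over their backs; the gripper's body (76 mm by 85 mm) begins 54 mm behind the grasp point. The pads swing forward as they close: fully open they stand 13 mm farther back than shut.
Start: joints at [-1.266, 0.707, -0.028, 1.485, 0.022, 0.951, -0.075], TCP at [0.195, 0.541, 0.405] pointing down, gripper open.
Joint ranges: [-2.71, 2.71], [-0.32, 2.16], [-1.57, 1.52], [0, 2.45], [-1.46, 4.6], [0, 2.02], [-2.83, 2.83]. Speed limits (rad/s): [1.89, 1.89, 2.57, 2.57, 3.01, 3.01, 3.01].

### API

Orientations are given as [roll, pitch, yaw] about the fixed x, y, z axes, in that order (R = Rz(yaw) Ry(pitch) Rx(roll)).
In Python, from cell import * gives the robot as it stands.
- The arm moves only by the tool servo_tool, never from a script. Its argument "motion" is a list of rows, each a list of 5 numbers: the opening, from -1 (shut) to 1 (fully open), then the shift along the world's x, y, z normalised to -1 to 1, where 1 is 25 cm, then the turn about the world's z normalised to -1 to 1, where 1 is pi rad. A call has 1 to 8 rows; each row is the pose to reach, as a shift and turn from the pose commanded when the call began, turning the shorter way round; what a row does not reach only later rows make up. A row lasts 1/8 s, in which the tool goes at most 62.5 mm and 10.7 degrees, less where a joint would pass 70% of its speed; a pose out of reach is approached as far as the arm can. A call with a number of a shift or a turn outside -1 to 1 is refused whole. A call with a gripper value outside its range is refused whole. The fingers move at their own pace and stop on an object; "grip_force" is the grip in N (left out, the last holds). Time passes only in rows, so rows that repeat a pose let the fingers close. It gives the time, the measured TCP pose, the force, the opening and the grip force at its end, in the units of the state.
- get_state(): the state, without advancing time (a new reading comes with each control period).
- camera(name): name is "scene" or "top"; returns the picture (480x640x3 uint8, red, green, blue); there is no depth.
- calibration(name): a dict with "vertical_fov" (degrees; the focal length in pixels is half the picture's height over the tangent of half this angle, whatever the lens; pixels are square), "cx", "cy" (the principal point, pixels), "world_to_cam" (4x4, takes a point from world to camera coordinates). Camera axes: x right, y up, looking along -z (the intrinsics and any distortion apply to the point x, -y, -z); pixel columns grow to the right and rows downward; lengths in m; the calibration is good to about 2 mm. A picture is of the moment at which its call begins. calibration takes no time and is no camera call.
- hand_in(): hands the job in; it is judged then, once.
Trained networks look in the newest picture that a camera, given by its name, has taken for a name from the list of things; names that differ only in an ending like _2 or _b are one class to them, and where a whole thing is asked for, a point or a joint stands for the part that bears it (a point fixed in the world has none). Each returns a list of dicts, best first, with "p" (0 to 1); they miss things now and then, are a little off and sometimes report something else, mostly with a low value. They report only what shows in the picture. A call takes as long as a camera call. They do not tell look-alikes from the thing itself.
- cut_out(camera, thing): "region" (480x640 bool, what is visible of it) and "xy" ([column, row] in pixels, amid what is visible of it).
The state is a dict: "clock": time; "q": joint angles; "qd": joint speeds; "joint_efforts": joint torques, N m; "tool_pos": TCP position; "tool_rot": TCP orientation; "ft_force": force on the tool from outside, world axes, zero at the start; "moment": the same for the moment, N m; "gripper_width": opening from 0.0 (shut) to 1.0 (fully open); "finger_force": force on a finger pad.
Only numpy, scipy, OpenCV 4.12 (cv2) and the standard library are available. Lean on these libraries where they do the work, as an engineer would, in place of code of your own. Each camera call takes 0.05 s, during which the arm holds its last target. There are 200 camera calls.

## Working session

There is one attempt and no reset: what is moved stays moved. The work goes in short steps, Python scripts to look and compute and a tool call to move; the robot and the scene stay as the last step left them, time stands still between calls to the robot, and variables do not carry over. Pictures are saved under pics/ and viewed, at most 10 in all, crops included, and the job is handed in when it is done.

Besides the shell and the picture viewer there is one more tool, called after "Call:" by a JSON object that holds its "op" and its "data", one argument or row to a line. servo_tool: Moves the arm, as the interface text tells. Scaled input: -1 to 1 covers 25 cm each way for a shift and pi rad each way for a turn. Its arguments: {"type":"object","properties":{"motion":{"type":"array","items":{"type":"array","items":{"type":"number","minimum":-1,"maximum":1}}},"grip_force":{"type":"number"}},"required":["motion"]}

```bash
ls; mkdir -p pics
cat > h.py <<'E'
from cell import *
import numpy as np, cv2
def K(n):
    c=calibration(n); f=240/np.tan(np.radians(c["vertical_fov"])/2); return c,f
def ray(n,uv):
    c,f=K(n); M=np.array(c["world_to_cam"]); d=np.array([(uv[0]-c["cx"])/f,-(uv[1]-c["cy"])/f,-1])
    R=M[:3,:3]; o=-R.T@M[:3,3]; d=R.T@d; return o,d/np.linalg.norm(d)
def atz(n,uv,z):
    o,d=ray(n,uv); return o+d*(z-o[2])/d[2]
def tri(a,b):
    (o1,d1),(o2,d2)=a,b
    s=np.linalg.lstsq(np.stack([d1,-d2],1),o2-o1,rcond=None)[0]
    p,q=o1+s[0]*d1,o2+s[1]*d2; return (p+q)/2,np.linalg.norm(p-q)
def proj(n,p):
    c,f=K(n); q=np.array(c["world_to_cam"])@np.append(p,1); return np.array([c["cx"]+f*q[0]/-q[2],c["cy"]-f*q[1]/-q[2]])
E
python3 - <<'E'
from h import *
s=get_state(); print({k:np.round(v,3) for k,v in s.items()})
np.set_printoptions(precision=3,suppress=True)
for n in("scene","top"):
    im=camera(n); cv2.imwrite(f"pics/{n}0.png",im[:,:,::-1]); print(n,calibration(n))
    for t in("cap","wheel_center","open_mark","pot","capacitor","rosin_tin","battery_9v","heat_sink"):
        for r in cut_out(n,t): print(n,t,round(r["p"],2),np.round(r["xy"]),r["region"].sum(),atz(n,r["xy"],.1))
E
```

```text
pics
{'clock': np.float64(0.0), 'q': array([-1.266,  0.707, -0.028,  1.485,  0.022,  0.951, -0.076]), 'qd': array([-0.   ,  0.001, -0.002,  0.001,  0.   ,  0.002, -0.   ]), 'joint_efforts': array([-1.0000e-03, -8.8321e+01,  1.2340e+00, -2.3617e+01,  1.7000e-02,
        7.0000e-03, -0.0000e+00]), 'tool_pos': array([0.195, 0.541, 0.404]), 'tool_rot': array([-3.141,  0.   ,  2.795]), 'ft_force': array([0.178, 0.185, 0.418]), 'moment': array([0.06 , 0.021, 0.015]), 'finger_force': np.float64(0.0), 'gripper_width': np.float64(1.001)}
scene {'vertical_fov': 44.495482729168636, 'cx': 321.8285838409026, 'cy': 227.53043192315494, 'world_to_cam': array([[-0.887, -0.462,  0.015,  0.525],
       [ 0.318, -0.586,  0.745, -0.242],
       [-0.336,  0.666,  0.666, -1.231],
       [ 0.   ,  0.   ,  0.   ,  1.   ]])}
scene cap 0.8 [323. 325.] 273 [0.446 0.277 0.1  ]
scene cap 0.66 [308. 162.] 660 [ 0.73 -0.18  0.1 ]
scene cap 0.62 [374. 208.] 465 [ 0.502 -0.092  0.1  ]
scene wheel_center 0.56 [352. 243.] 438 [0.495 0.042 0.1  ]
scene open_mark 0.91 [357. 260.] 4486 [0.463 0.086 0.1  ]
scene pot 0.85 [
[... 332 characters left out ...]
ical_fov': 44.02618467263207, 'cx': 324.34848843252996, 'cy': 237.11376995798125, 'world_to_cam': array([[-0.011, -1.   , -0.016,  0.047],
       [ 0.985, -0.014,  0.171, -0.58 ],
       [-0.171, -0.014,  0.985, -1.562],
       [ 0.   ,  0.   ,  0.   ,  1.   ]])}
top cap 0.91 [372. 264.] 333 [ 0.5   -0.086  0.1  ]
top cap 0.75 [435. 169.] 621 [ 0.754 -0.259  0.1  ]
top wheel_center 0.87 [313. 273.] 353 [0.477 0.07  0.1  ]
top open_mark 0.78 [338. 273.] 4334 [0.477 0.006 0.1  ]
top pot 0.9 [340. 267.] 4148 [ 0.492 -0.002  0.1  ]
top capacitor 0.37 [238. 258.] 36 [0.518 0.266 0.1  ]
top rosin_tin 0.83 [434. 306.] 383 [ 0.388 -0.241  0.1  ]
top heat_sink 0.61 [223. 299.] 148 [0.412 0.304 0.1  ]
```

Run:
```python
import cv2,numpy as np
a=cv2.imread("pics/top0.png")[130:330,190:470]; a=cv2.resize(a,None,fx=2.85,fy=2.85,interpolation=2); cv2.imwrite("pics/a.png",a)
a=cv2.imread("pics/scene0.png")[140:400,220:480]; a=cv2.resize(a,None,fx=2.3,fy=2.3,interpolation=2); cv2.imwrite("pics/b.png",a)
```

```text
(no output)
```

View pics/a.png

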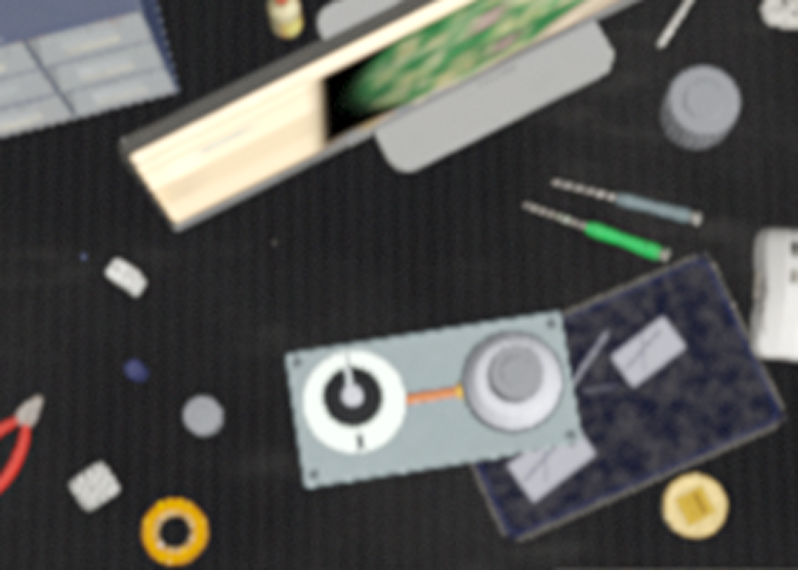

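View pics/b.png

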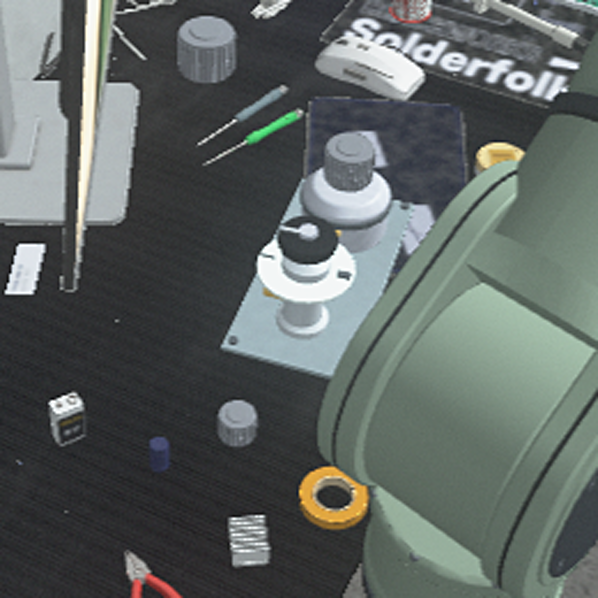

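The top view shows three caps. The one on the pot is at (371,261) and is about 50 mm across, seated on the neck, so it is the one meant. A larger one stands at (435,167) on the desk and a smaller one at (261,276). The wheel is at (314,269) with its pointer near the back, and the OPEN mark is at (316,285). A monitor stands behind the unit.

Run:
```python
from h import *
np.set_printoptions(precision=4,suppress=True)
A=lambda x,y:(190+x/2.85-.3,130+y/2.85-.3); B=lambda x,y:(220+x/2.3-.3,140+y/2.3-.3)
for nm,a,b in(("captop",(517,373),(349,148)),("wheeltop",(353,397),(308,237)),("openmark",(360,441),(344,275))):
    print(nm,tri(ray("top",A(*a)),ray("scene",B(*b))))
c=[atz("top",A(*p),.01)[:2] for p in((287,352),(562,311),(578,440),(305,488))]
print("plate",c,np.mean(c,0), [np.linalg.norm(c[i]-c[i-1]) for i in range(4)])
l=(c[0]+c[3]-c[1]-c[2]); print("yaw",np.arctan2(-l[0],l[1]))
# dial: white blob near wheel, both views
# region-based check of wheel and cap from the top at known heights
for n in("top","scene"):
  camera(n)
  for t,z in(("wheel_center",.128),("cap",.118)):
    for r in cut_out(n,t)[:3]:
      ys,xs=np.nonzero(r["region"]); (x,y),w,ang=cv2.fitEllipse(cv2.convexHull(np.c_[xs,ys].astype(np.int32)))
      print(n,t,(round(x,1),round(y,1)),w,atz(n,(x,y),z),atz(n,(x,y),z-.01))
p0=atz("top",A(353,397),.13);p1=atz("top",A(347,355),.13);d=p1-p0;print("pointer ang",np.arctan2(d[1],d[0]))
for p,n in(((0.2,0),0),): pass
print("big cap/monitor foot",atz("top",A(178,228),0),atz("top",A(125,145),0))
print("monitor bottom scene",atz("scene",B(70,290),0.03))
```

```text
captop (array([ 0.5053, -0.0813,  0.1189]), np.float64(0.00021856013807287209))
wheeltop (array([0.4834, 0.0666, 0.1271]), np.float64(0.0023906819213648537))
openmark (array([0.4466, 0.0616, 0.0901]), np.float64(0.00359640632438181))
plate [array([0.5434, 0.1347]), array([ 0.5801, -0.1337]), array([ 0.454 , -0.1454]), array([0.4113, 0.1176])] [ 0.4972 -0.0067] [np.float64(0.13322489121294703), np.float64(0.27092578504145953), np.float64(0.12661621785128793), np.float64(0.26646494233722384)]
yaw 0.14851473262645462
top cap (434.9, 168.1) (24.52268409729004, 30.29424476623535) [ 0.7497 -0.256   0.118 ] [ 0.7526 -0.2578  0.108 ]
top cap (370.6, 261.6) (20.109771728515625, 21.410127639770508) [ 0.503 -0.08   0.118] [ 0.5043 -0.0806  0.108 ]
top cap (433.2, 307.5) (20.974794387817383, 21.933082580566406) [ 0.3833 -0.2361  0.118 ] [ 0.3838 -0.2377  0.108 ]
scene wheel_center (353.5, 243.8) (20.563907623291016, 25.685016632080078) [0.4805 0.0705 0.128 ] [0.4846 0.0607 0.118 ]
scene wheel_center (248.6, 321.9) (16.55947494506836, 23.01609992980957) [0.5626 0.3568 0.128 ] [0.5676 0.3503 0.118 ]
scene cap (371.1, 209.9) (23.94186019897461, 26.730199813842773) [ 0.4976 -0.0624  0.118 ] [ 0.5019 -0.0736  0.108 ]
scene cap (322.9, 323.9) (16.973115921020508, 19.696462631225586) [0.4414 0.2879 0.118 ] [0.445  0.2807 0.108 ]
scene cap (309.3, 161.3) (28.827714920043945, 30.256771087646484) [ 0.7155 -0.1637  0.118 ] [ 0.7222 -0.176   0.108 ]
pointer ang 0.1329231766570456
big cap/monitor foot [0.6707 0.2436 0.    ] [0.7566 0.2976 0.    ]
monitor bottom scene [0.6975 0.1535 0.03  ]
```

Call:
{"op": "servo_tool", "data": {
  "motion": [
    [1,0.58,-0.95,0,0],
    [1,0.58,-0.95,0,0],
    [1,0.58,-0.95,0,0],
    [1,0.58,-0.95,0,0],
    [1,0.58,-0.95,0,0],
    [1,0.58,-0.95,0,0]
  ],
  "grip_force": 40
}}

```text
clock: 1.95
tool_pos: [0.3415, 0.3017, 0.4049]
tool_rot: [-3.141, 0.001, 2.791]
ft_force: [0.3, 1.1, -1.0]
gripper_width: 1.0
finger_force: 0.0
```

Run:
```python
from h import *
s=get_state(); print({k:np.round(s[k],3).tolist() for k in("clock","q","tool_pos","tool_rot")})
import cell; print([x for x in dir(cell) if x[0]!='_'])
```

```text
{'clock': 1.95, 'q': [-0.749, 0.536, -0.075, 1.896, 0.059, 0.712, 0.363], 'tool_pos': [0.341, 0.302, 0.405], 'tool_rot': [-3.141, 0.001, 2.791]}
['MotionError', 'calibration', 'camera', 'cut_out', 'get_state', 'hand_in', 'tip_reach']
```

Call:
{"op": "servo_tool", "data": {
  "motion": [
    [1,0.568,-0.939,0,-0.55],
    [1,0.568,-0.939,0,-0.55],
    [1,0.568,-0.939,0,-0.55],
    [1,0.568,-0.939,0,-0.55],
    [1,0.568,-0.939,0,-0.55],
    [1,0.568,-0.939,0,-0.55],
    [1,0.568,-0.939,0,-0.55],
    [1,0.568,-0.939,0,-0.55]
  ]
}}

```text
clock: 2.95
tool_pos: [0.4825, 0.0695, 0.4046]
tool_rot: [-3.142, -0.0, 1.29]
ft_force: [-0.8, 0.4, 0.5]
gripper_width: 0.999
finger_force: 0.0
```

Call:
{"op": "servo_tool", "data": {
  "motion": [
    [1,0,0,-0.2,0],
    [1,0,0,-0.35,0],
    [1,0,0,-0.35,0]
  ]
}}

```text
clock: 3.32
tool_pos: [0.4822, 0.0693, 0.3158]
tool_rot: [-3.138, 0.001, 1.296]
ft_force: [0.7, -0.3, 0.9]
gripper_width: 1.004
finger_force: 0.0
```

Run:
```python
from h import *
import cell; print(tip_reach() if callable(tip_reach) else tip_reach)
s=get_state(); print({k:np.round(s[k],3).tolist() for k in("clock","q","tool_pos","tool_rot","ft_force","moment")})
im=camera("scene"); a=cv2.resize(im[150:350,220:480,::-1],None,fx=3,fy=3,interpolation=2); cv2.imwrite("pics/c.png",a)
```

```text
0.1734
{'clock': 3.325, 'q': [-0.352, 0.741, 0.259, 1.911, -0.345, 0.537, -0.133], 'tool_pos': [0.482, 0.069, 0.316], 'tool_rot': [-3.138, 0.001, 1.296], 'ft_force': [0.734, -0.343, 0.917], 'moment': [-0.073, -0.005, 0.073]}
```

View pics/c.png

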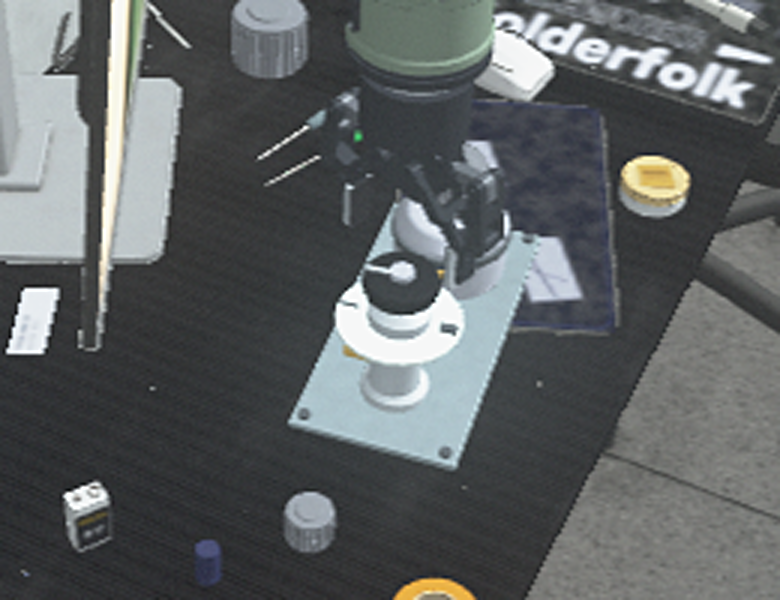

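Call:
{"op": "servo_tool", "data": {
  "motion": [
    [1,0.005,-0.01,-0.1,0],
    [1,0.005,-0.01,-0.167,0],
    [1,0.005,-0.01,-0.167,0],
    [-1,0.005,-0.01,-0.167,0],
    [-1,0.005,-0.01,-0.167,0],
    [-1,0.005,-0.01,-0.167,0],
    [-1,0.005,-0.01,-0.167,0],
    [-1,0.005,-0.01,-0.167,0]
  ],
  "grip_force": 40
}}

```text
clock: 4.38
tool_pos: [0.4839, 0.0661, 0.2767]
tool_rot: [3.14, -0.001, 1.295]
ft_force: [-1.8, 0.5, 16.3]
gripper_width: 0.641
finger_force: 38.9
```

Run:
```python
from h import *
s=get_state(); print({k:np.round(s[k],3).tolist() for k in("clock","q","tool_pos","tool_rot","ft_force","moment","gripper_width","finger_force")})
A=lambda x,y:(220+x/3-.3,150+y/3-.3)
d=atz("scene",A(365,267),.131)-atz("scene",A(401,272),.131); print(np.arctan2(d[1],d[0])-.145, d)
```

```text
{'clock': 4.375, 'q': [-0.317, 0.808, 0.211, 1.941, -0.374, 0.428, -0.103], 'tool_pos': [0.484, 0.066, 0.277], 'tool_rot': [3.14, -0.001, 1.295], 'ft_force': [-1.806, 0.522, 16.272], 'moment': [0.125, 0.452, 0.006], 'gripper_width': 0.641, 'finger_force': 38.851}
0.14926482769812374 [0.02507196 0.00759839 0.        ]
```

Call:
{"op": "servo_tool", "data": {
  "motion": [
    [-1,0,0,0.008,0.056],
    [-1,0,0,0.008,0.112],
    [-1,0,0,0.008,0.168],
    [-1,0,0,0.008,0.224],
    [-1,0,0,0.008,0.28],
    [-1,0,0,0.008,0.336],
    [-1,0,0,0.008,0.392],
    [-1,0,0,0.008,0.44]
  ]
}}

```text
clock: 5.38
tool_pos: [0.4844, 0.0664, 0.2773]
tool_rot: [3.14, 0.002, 2.683]
ft_force: [8.5, 4.6, -28.8]
gripper_width: 0.634
finger_force: 54.2
```

Run:
```python
from h import *
s=get_state(); print({k:np.round(s[k],3).tolist() for k in("clock","q","tool_pos","tool_rot","ft_force","moment","gripper_width","finger_force")})
```

```text
{'clock': 5.375, 'q': [-0.139, 0.792, -0.113, 1.933, 0.197, 0.424, 0.714], 'tool_pos': [0.484, 0.066, 0.277], 'tool_rot': [3.14, 0.002, 2.683], 'ft_force': [8.48, 4.605, -28.841], 'moment': [0.952, -1.87, -0.161], 'gripper_width': 0.634, 'finger_force': 54.216}
```

Call:
{"op": "servo_tool", "data": {
  "motion": [
    [-1,0,0,0,0],
    [1,0,0,0,0],
    [1,0,0,0,0],
    [1,0,0,0,0],
    [1,0,0,0.15,0],
    [1,0,0,0.15,0]
  ]
}}

```text
clock: 6.12
tool_pos: [0.4839, 0.066, 0.3168]
tool_rot: [3.14, 0.003, 2.677]
ft_force: [0.4, -0.0, -0.8]
gripper_width: 1.003
finger_force: 0.0
```

Run:
```python
from h import *
s=get_state(); print({k:np.round(s[k],3).tolist() for k in("clock","tool_pos","ft_force","gripper_width")})
im=camera("scene"); a=cv2.resize(im[210:290,310:400,::-1],None,fx=6,fy=6,interpolation=2); cv2.imwrite("pics/d.png",a)
```

```text
{'clock': 6.125, 'tool_pos': [0.484, 0.066, 0.317], 'ft_force': [0.361, -0.003, -0.779], 'gripper_width': 1.003}
```

View pics/d.png

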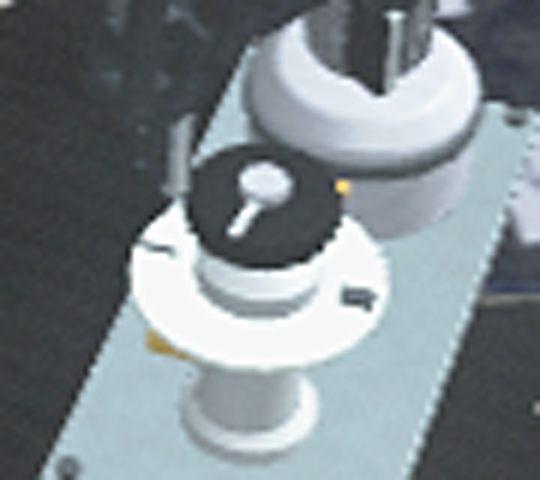

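Run:
```python
from h import *
A=lambda x,y:(310+x/6-.4,210+y/6-.4)
p=lambda x,y,z=.131:atz("scene",A(x,y),z)
d=p(236,232)-p(265,186); print(np.arctan2(d[1],d[0])-.145)
c=p(265,200,.128); print("wheel disc centre",c); t=p(236,232)-c; print(np.arctan2(t[1],t[0])-.145)
o=p(358,297,.09);s=p(155,246,.086);print(o,s,np.arctan2(*(s-o)[1::-1]),(o+s)/2)
```

```text
1.4685272890571532
wheel disc centre [0.4812418  0.06776516 0.128     ]
1.3920336993829698
[0.4450088 0.0607494 0.09     ] [0.52363598 0.06831923 0.086     ] 0.09597913593475041 [0.48432239 0.06453432 0.088     ]
```

Call:
{"op": "servo_tool", "data": {
  "motion": [
    [1,0,0,0,-0.45],
    [1,0,0,0,-0.45],
    [1,0,0,0,-0.45],
    [1,0,0,0,-0.45],
    [1,0,0,0,-0.45],
    [1,0,0,0,-0.45],
    [1,0,0,0,-0.45],
    [1,0,0,0,-0.45]
  ]
}}

```text
clock: 7.18
tool_pos: [0.4835, 0.0661, 0.3143]
tool_rot: [-3.141, 0.001, 1.259]
ft_force: [-0.0, 0.1, -0.2]
gripper_width: 1.001
finger_force: 0.0
```

Call:
{"op": "servo_tool", "data": {
  "motion": [
    [1,0,0,-0.15,0],
    [1,0,0,-0.15,0],
    [-1,0,0,-0.15,0],
    [-1,0,0,-0.15,0],
    [-1,0,0,-0.15,0],
    [-1,0,0,-0.15,0],
    [-1,0,0,-0.15,0]
  ]
}}

```text
clock: 8.05
tool_pos: [0.4838, 0.0659, 0.2786]
tool_rot: [3.14, -0.001, 1.263]
ft_force: [-1.8, 0.0, 9.6]
gripper_width: 0.641
finger_force: 40.2
```

Call:
{"op": "servo_tool", "data": {
  "motion": [
    [-1,0,0,0,0.056],
    [-1,0,0,0,0.112],
    [-1,0,0,0,0.168],
    [-1,0,0,0,0.224],
    [-1,0,0,0,0.28],
    [-1,0,0,0,0.336],
    [-1,0,0,0,0.392],
    [-1,0,0,0,0.44]
  ]
}}

```text
clock: 9.05
tool_pos: [0.4844, 0.0663, 0.2787]
tool_rot: [3.139, 0.003, 2.651]
ft_force: [4.0, 3.0, 3.9]
gripper_width: 0.639
finger_force: 41.1
```

Call:
{"op": "servo_tool", "data": {
  "motion": [
    [-1,0,0,0,0],
    [1,0,0,0,0],
    [1,0,0,0,0],
    [1,0,0,0,0],
    [1,0,0,0.15,0],
    [1,0,0,0.15,0]
  ]
}}

```text
clock: 9.8
tool_pos: [0.4839, 0.066, 0.3166]
tool_rot: [3.14, 0.002, 2.645]
ft_force: [0.4, 0.1, -1.8]
gripper_width: 0.998
finger_force: 0.0
```

Run:
```python
from h import *
s=get_state(); print({k:np.round(s[k],3).tolist() for k in("clock","tool_pos","ft_force","gripper_width","q")})
im=camera("scene"); a=cv2.resize(im[210:290,310:400,::-1],None,fx=6,fy=6,interpolation=2); cv2.imwrite("pics/e.png",a)
```

```text
{'clock': 9.8, 'tool_pos': [0.484, 0.066, 0.317], 'ft_force': [0.372, 0.07, -1.787], 'gripper_width': 0.998, 'q': [-0.121, 0.721, -0.141, 1.902, 0.186, 0.529, 0.686]}
```

View pics/e.png

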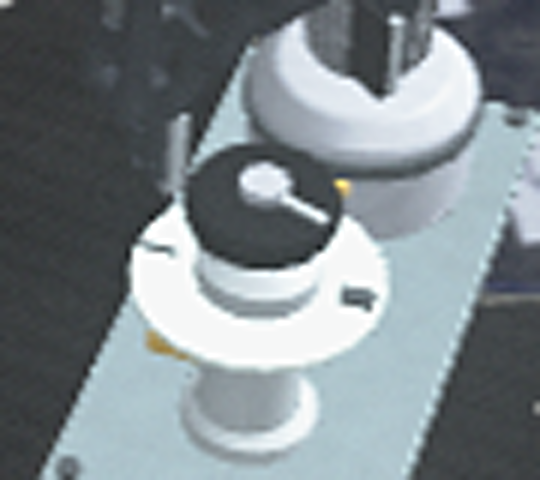

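Run:
```python
from h import *
A=lambda x,y:(310+x/6-.4,210+y/6-.4)
p=lambda x,y,z=.131:atz("scene",A(x,y),z)
for t in((326,220),(322,218)):
  d=p(*t)-p(265,184); print(np.arctan2(d[1],d[0])%6.283-.145)
  d=p(*t)-np.array([.4837,.0665,.131]); print(np.arctan2(d[1],d[0])%6.283-.145)
for v in (2.7,2.8,2.9,3,3.14): print(v,(proj("scene",np.array([.4837+.026*np.cos(v+.145),.0665+.026*np.sin(v+.145),.131]))-[310,210]+.4)*6)
print((proj("scene",np.array([.4837,.0665,.131]))-[310,210]+.4)*6)
```

```text
2.756476989873373
2.8771197860639646
2.7508916529830922
2.8794069627746066
2.7 [314.98463276 225.27203328]
2.8 [319.5665817  221.54534716]
2.9 [323.5446259 217.5052852]
3 [326.8803178  213.19439603]
3.14 [330.41265734 206.79032739]
[260.72957554 189.53809459]
```

Call:
{"op": "servo_tool", "data": {
  "motion": [
    [1,0,0,-0.15,0],
    [1,0,0,-0.15,0],
    [-1,0,0,-0.15,0],
    [-1,0,0,-0.15,0],
    [-1,0,0,-0.15,0],
    [-1,0,0,-0.15,0]
  ]
}}

```text
clock: 10.6
tool_pos: [0.484, 0.0665, 0.2787]
tool_rot: [3.139, 0.002, 2.646]
ft_force: [-1.1, 4.1, 9.4]
gripper_width: 0.639
finger_force: 40.3
```

Call:
{"op": "servo_tool", "data": {
  "motion": [
    [-1,0,0,0,0.05],
    [-1,0,0,0,0.095],
    [-1,0,0,0,0.095],
    [-1,0,0,0,0.095],
    [1,0,0,0,0.095],
    [1,0,0,0,0.095],
    [1,0,0,0,0.095],
    [1,0,0,0.2,0.095]
  ]
}}

```text
clock: 11.6
tool_pos: [0.4834, 0.0661, 0.3261]
tool_rot: [-3.14, -0.005, 2.945]
ft_force: [1.2, 0.5, 1.2]
gripper_width: 1.0
finger_force: 0.0
```

Run:
```python
from h import *
s=get_state(); print({k:np.round(s[k],3).tolist() for k in("clock","tool_pos","tool_rot","ft_force","gripper_width","q")})
im=camera("scene"); a=cv2.resize(im[210:290,310:400,::-1],None,fx=6,fy=6,interpolation=2); cv2.imwrite("pics/f.png",a)
```

```text
{'clock': 11.6, 'tool_pos': [0.483, 0.066, 0.326], 'tool_rot': [-3.14, -0.005, 2.945], 'ft_force': [1.211, 0.469, 1.169], 'gripper_width': 1.0, 'q': [-0.065, 0.71, -0.242, 1.889, 0.288, 0.582, 0.88]}
```

View pics/f.png

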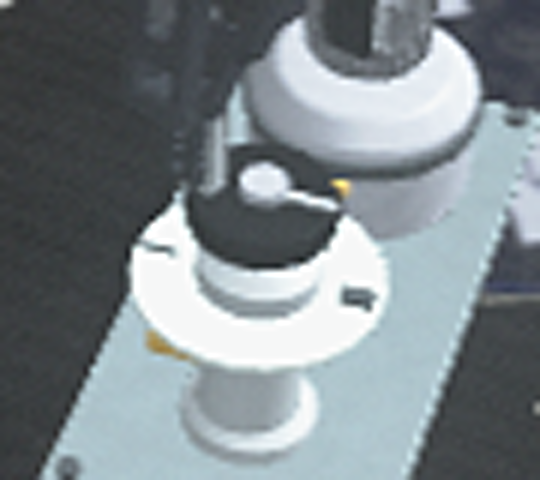

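The pointer now runs from the hub at (265,184) to (338,207) in the crop, parallel to the SHUT–OPEN line. That puts the vent at about 3.09 rad, which is within tolerance. Next is the cap.

Call:
{"op": "servo_tool", "data": {
  "motion": [
    [1,0.088,-0.59,0,-0.38],
    [1,0.088,-0.59,0,-0.38],
    [1,0.088,-0.59,0,-0.38],
    [1,0.088,-0.59,0,-0.38],
    [1,0.088,-0.59,0,-0.38],
    [1,0.088,-0.59,0,-0.38],
    [1,0.088,-0.59,0,-0.38],
    [1,0.088,-0.59,0,-0.38]
  ],
  "grip_force": 30
}}

```text
clock: 12.65
tool_pos: [0.5057, -0.0814, 0.3274]
tool_rot: [-3.141, 0.0, 1.751]
ft_force: [-0.6, -0.7, 0.4]
gripper_width: 0.999
finger_force: 0.0
```

Run:
```python
from h import *
s=get_state(); print({k:np.round(s[k],3).tolist() for k in("clock","tool_pos","tool_rot","ft_force","moment","q")})
```

```text
{'clock': 12.65, 'tool_pos': [0.506, -0.081, 0.327], 'tool_rot': [-3.141, 0.0, 1.751], 'ft_force': [-0.612, -0.736, 0.355], 'moment': [-0.008, -0.039, 0.014], 'q': [0.068, 0.73, 0.053, 1.811, -0.063, 0.603, 0.339]}
```

Descend to TCP z 0.263 and grip.

Call:
{"op": "servo_tool", "data": {
  "motion": [
    [1,0,0,-0.15,0],
    [1,0,0,-0.256,0],
    [1,0,0,-0.256,0],
    [-1,0,0,-0.256,0],
    [-1,0,0,-0.256,0],
    [-1,0,0,-0.256,0],
    [-1,0,0,-0.256,0],
    [-1,0,0,-0.256,0]
  ]
}}

```text
clock: 13.65
tool_pos: [0.5058, -0.0815, 0.2646]
tool_rot: [3.14, 0.001, 1.751]
ft_force: [-1.7, 0.4, 11.8]
gripper_width: 0.576
finger_force: 29.2
```

Call:
{"op": "servo_tool", "data": {
  "motion": [
    [-1,0,0,0,0.015],
    [-1,0,0,0,0.03],
    [-1,0,0,0,0.045],
    [-1,0,0,0,0.06]
  ]
}}

```text
clock: 14.15
tool_pos: [0.506, -0.0815, 0.2646]
tool_rot: [3.14, 0.001, 1.94]
ft_force: [-0.0, -0.0, 9.8]
gripper_width: 0.578
finger_force: 29.2
```

Run:
```python
from h import *
s=get_state(); print({k:np.round(s[k],3).tolist() for k in("clock","tool_pos","tool_rot","ft_force","moment","q","gripper_width","finger_force")})
```

```text
{'clock': 14.15, 'tool_pos': [0.506, -0.082, 0.265], 'tool_rot': [3.14, 0.001, 1.94], 'ft_force': [-0.025, -0.029, 9.814], 'moment': [0.044, 0.014, -0.082], 'q': [0.1, 0.836, -0.005, 1.861, 0.01, 0.442, 0.458], 'gripper_width': 0.578, 'finger_force': 29.214}
```

Call:
{"op": "servo_tool", "data": {
  "motion": [
    [-1,0,0,0,0.015],
    [-1,0,0,0,0.03],
    [-1,0,0,0,0.04]
  ]
}}

```text
clock: 14.52
tool_pos: [0.506, -0.0816, 0.2646]
tool_rot: [3.14, 0.001, 2.066]
ft_force: [0.7, 0.1, 10.4]
gripper_width: 0.575
finger_force: 29.2
```

Run:
```python
from h import *
s=get_state(); print({k:np.round(s[k],3).tolist() for k in("clock","tool_rot","ft_force","moment","gripper_width","finger_force")})
```

```text
{'clock': 14.525, 'tool_rot': [3.14, 0.001, 2.066], 'ft_force': [0.707, 0.141, 10.385], 'moment': [0.07, -0.045, -0.094], 'gripper_width': 0.575, 'finger_force': 29.232}
```

Anticlockwise turns freely past 12° with only 0.09 N·m, so that is the loosening direction. I'll continue to about 100°.

Call:
{"op": "servo_tool", "data": {
  "motion": [
    [-1,0,0,0,0.056],
    [-1,0,0,0,0.112],
    [-1,0,0,0,0.168],
    [-1,0,0,0,0.224],
    [-1,0,0,0,0.28],
    [-1,0,0,0,0.336],
    [-1,0,0,0,0.392],
    [-1,0,0,0,0.45]
  ]
}}

```text
clock: 15.52
tool_pos: [0.5061, -0.0815, 0.2647]
tool_rot: [-3.14, 0.002, -2.799]
ft_force: [0.9, 1.5, 7.1]
gripper_width: 0.577
finger_force: 29.8
```

Run:
```python
from h import *
s=get_state(); print({k:np.round(s[k],3).tolist() for k in("clock","tool_rot","ft_force","moment","gripper_width","finger_force","q")})
```

```text
{'clock': 15.525, 'tool_rot': [-3.14, 0.002, -2.799], 'ft_force': [0.906, 1.468, 7.081], 'moment': [0.236, -0.128, -0.036], 'gripper_width': 0.577, 'finger_force': 29.78, 'q': [0.311, 0.857, -0.397, 1.854, 0.597, 0.548, 1.432]}
```

Turned 99.1°; a gentle lift next.

Call:
{"op": "servo_tool", "data": {
  "motion": [
    [-1,0,0,0.005,0.012],
    [-1,0,0,0.015,0.012],
    [-1,0,0,0.025,0.012],
    [-1,0,0,0.035,0.012]
  ]
}}

```text
clock: 16.02
tool_pos: [0.5057, -0.0814, 0.2724]
tool_rot: [-3.141, -0.0, -2.768]
ft_force: [1.0, -0.2, -1.0]
gripper_width: 0.573
finger_force: 31.1
```

Call:
{"op": "servo_tool", "data": {
  "motion": [
    [-1,0,0,0.04,0],
    [-1,0,0,0.08,0],
    [-1,0,0,0.12,0],
    [-1,0,0,0.16,0],
    [-1,0,0,0.2,0],
    [-1,0,0,0.24,0],
    [-1,0,0,0.24,0],
    [-1,0,0,0.24,0]
  ]
}}

```text
clock: 17.02
tool_pos: [0.5056, -0.0815, 0.3319]
tool_rot: [3.142, -0.0, -2.767]
ft_force: [-0.7, 0.3, -1.0]
gripper_width: 0.574
finger_force: 31.2
```

Call:
{"op": "servo_tool", "data": {
  "motion": [
    [-1,0,0,0,0],
    [-1,0,0,0,0],
    [-1,0,0,0,0],
    [-1,0,0,0,0]
  ]
}}

```text
clock: 17.52
tool_pos: [0.5057, -0.0815, 0.3322]
tool_rot: [-3.142, 0.0, -2.767]
ft_force: [0.5, 0.5, -0.9]
gripper_width: 0.576
finger_force: 31.2
```

Run:
```python
from h import *
s=get_state(); print({k:np.round(s[k],3).tolist() for k in("clock","tool_pos","ft_force","moment","gripper_width","finger_force")})
im=camera("scene"); a=cv2.resize(im[150:290,290:450,::-1],None,fx=4,fy=4,interpolation=2); cv2.imwrite("pics/g.png",a)
```

```text
{'clock': 17.525, 'tool_pos': [0.506, -0.081, 0.332], 'ft_force': [0.499, 0.483, -0.859], 'moment': [-0.009, 0.014, -0.006], 'gripper_width': 0.576, 'finger_force': 31.203}
```

View pics/g.png

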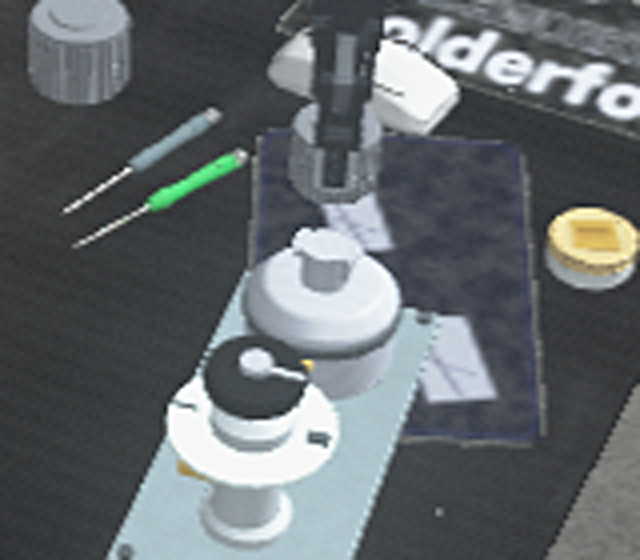

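Run:
```python
from h import *
for n in("scene","top"):
    g=camera(n).astype(float).mean(2); best=[]
    for cx in np.arange(-.004,.0041,.001):
      for cy in np.arange(-.004,.0041,.001):
        for v in np.arange(2.5,3.8,.03):
            a=v+.145; C=np.array([.4838+cx,.0663+cy,.131]); r=np.arange(.009,.0241,.003)
            f=lambda o:np.mean([g[tuple(np.round(proj(n,C+[q*np.cos(a)-o*np.sin(a),q*np.sin(a)+o*np.cos(a),0])[::-1]).astype(int))] for q in r])
            best.append((f(0)-.5*f(.006)-.5*f(-.006),v,cx,cy))
    best.sort(reverse=True); b=np.array(best[:25]); print(n,np.round(b[:3],3),b.mean(0),b[:,1].std())
```

```text
Traceback (most recent call last):
  File "h.py", line 15, in proj
    c,f=K(n); q=np.array(c["world_to_cam"])@np.append(p,1); return np.array([c["cx"]+f*q[0]/-q[2],c["cy"]-f*q[1]/-q[2]])
        ~^^^
  File "h.py", line 4, in K
    c=calibration(n); f=240/np.tan(np.radians(c["vertical_fov"])/2); return c,f
ValueError: time passes only in moves, steps and waits
```

```bash
sed -i 's/^def K/import functools\n@functools.cache\ndef K/' h.py
python3 - <<'E'
from h import *
for n in("scene","top"):
    g=camera(n).astype(float).mean(2); best=[]
    for cx in np.arange(-.004,.0041,.002):
      for cy in np.arange(-.004,.0041,.002):
        for v in np.arange(2.5,3.8,.03):
            a=v+.145; C=np.array([.4838+cx,.0663+cy,.131]); r=np.arange(.009,.0241,.003)
            f=lambda o:np.mean([cv2.getRectSubPix(g.astype(np.float32),(1,1),tuple(map(float,proj(n,C+[q*np.cos(a)-o*np.sin(a),q*np.sin(a)+o*np.cos(a),0]))))[0,0] for q in r])
            best.append((f(0)-.5*f(.006)-.5*f(-.006),v,cx,cy))
    best.sort(reverse=True); b=np.array(best[:15]); print(n,np.round(b[:3],3),b.mean(0),b[:,1].std())
E
```

```text
scene [[ 1.53666e+02  3.10000e+00 -2.00000e-03 -2.00000e-03]
 [ 1.51021e+02  3.07000e+00 -2.00000e-03 -2.00000e-03]
 [ 1.46449e+02  3.13000e+00 -2.00000e-03 -2.00000e-03]] [ 1.43769850e+02  3.12800000e+00 -1.33333333e-03 -1.46666667e-03] 0.07547184905645234
top [[9.7778e+01 3.1600e+00 2.0000e-03 2.0000e-03]
 [9.7613e+01 3.0400e+00 2.0000e-03 0.0000e+00]
 [9.6116e+01 3.0400e+00 4.0000e-03 0.0000e+00]] [9.47346802e+01 3.12600000e+00 2.40000000e-03 1.46666667e-03] 0.08114185110040265
```

Both views put the vent at about 3.1 rad, and the cap is held still and clear of the neck. Handing in.

```bash
python3 -c "
from cell import *
print(hand_in())"
```

```text
the job is handed in; nothing more can be done
None
```

The job is handed in (no verdict was returned): the vent wheel's pointer is at OPEN (about 3.1 rad in both views), and the cap, which unscrewed anticlockwise, is held upright and still about 5 cm above the neck.

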